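Shut a two-leaf sample cabinet so that its edges lap

TASK

Both doors of the small sample cabinet on the bench stand open. Close it properly: first swing the rebated leaf (the left one, with the cut-back step along its free edge) fully shut, and only then the flanged leaf (the right one, with the projecting strip along its free edge), so that the strip laps over the step and both doors end up flush. Leave the amber bottle inside standing.

Things in the scene. Friction and masses are not known exactly. Their poses are not given: they have to be found in the camera images.
- cabinet: Grey cabinet fixed on the bench, 240 wide x 130 deep x 180 mm high, open front facing the robot, two upright metal doors 14 mm thick from z 11 to 179 mm. Origin at bench level, middle of the front plane; x into the cabinet, y to its left as the robot sees it, z up. Roof and floor lie behind the shut doors; above z 115 mm their outer faces are plain.
- rebated_leaf (a joint): Angle (rad) of the left door: 0 shut, up to 1.5, free edge swinging out to the robot. Hinge axis at cabinet x -7.5, y +117 mm, mid thickness. Full thickness to 99 mm from the axis, then cut back 7 mm outside: a tongue to 115.5 mm. Bow handle 78 mm from the axis, z 42-110, standing 23 mm out. Stiff hinge (0.06 N m): stays where left.
- flanged_leaf (a joint): Angle (rad) of the right door: as the left, hinge axis at cabinet x -7.5, y -117 mm, bow handle 95 mm from the axis. Full thickness to 115.5 mm, then a 6 mm thick strip level with the outer face projects to 131 mm and lies over the other door's tongue when both are shut. Shut first, it blocks the other door about 0.13 rad short of shut.
- amber_bottle: Amber reagent bottle with blue cap, 56 mm across, 105 mm high, standing loose inside the cabinet in its right half; origin at the centre of its underside, z up.

How it is judged (in metres and radians):
On the way, in this order (a step that is already met when the one before it is completed fails the run):
1. the rebated leaf is shut while the flanged leaf still stands open (value of joint rebated_leaf below 0.08 rad and value of joint flanged_leaf above 0.2 rad), for 0.2 s.
2. the flanged leaf is shut over it (value of joint each of rebated_leaf, flanged_leaf below 0.08 rad), for 0.2 s.
At the end, for the whole second after the job is handed in: Both doors are shut within 0.08 rad (about 9 mm at the free edge), the rebated leaf having been shut first while the flanged leaf was still more than 0.2 rad open, and the amber bottle inside stands upright within 0.3 rad (all of step 2 and angle between amber_bottle's own z axis and vertical below 0.3 rad); the robot touches nothing.
It fails at once if the amber bottle is knocked over (angle between amber_bottle's own z axis and vertical above 0.6 rad).
It also fails if it takes over 48 s, if anything falls off the work surface, if the arm or the gripper's body presses on something with over 40 N, if the wrist force passes 120 N, or if a joint passes its speed limit or range.

ROBOT

A 6-joint arm with a two-finger parallel gripper is mounted at the origin on a cart in front of the work surface, level with it; the furniture and walls round the work are solid. World frame = base frame: x ahead of the robot, y to its left, z up, the work surface at z = 0. Lengths are in m, angles in degrees, forces in N, time in s.
With the tool pointing down it reaches from about 0.4 to 0.825 m from the base axis. Payload 7 kg.
Tool frame: the origin (TCP) lies at the very end of the fingers, on their centre line; the grasp point (between the pads) lies 19 mm behind it (ctrl.pinch_z is the distance from the TCP to the grasp point, in m); z points along the fingers, y is the line along which they close (so a half turn about z gives the same grasp; the last joint's range is limited). The gripper opens to 88 mm and grips with 3 to 60 N. Pads are 19 mm wide; open, the fingers measure 130 mm over their backs; the gripper's body (78 mm by 193 mm) begins 47 mm behind the grasp point.
Start: joints at [84.116, 20.546, 0.682, 0, -70.136, -16.507], TCP at [0.257, 0.624, 0.227] pointing down, gripper open.
Joint ranges: [-176.03, 176.03], [-82.01, 121.73], [-58.28, 71.71], [-173.87, 95.51], [-174.79, -0.11], [-173.66, 173.66]. Speed limits (degrees/s): [136.94, 136.94, 172.46, 180, 180, 180].

INTERFACE

Orientations are given as a 3x3 rotation matrix whose columns are the frame's x, y, z axes.
In Python, from workcell import ctrl gives the robot as it stands. The module is installed in compiled form; this text tells all that it offers.
- The arm moves only by the shell command python3 -m crank 'ROWS' [OPENING] [FORCE]. ROWS is JSON, one flat list of numbers, 4 for each row, row after row: the shift along the tool's x, y, z in units of 25 mm (1.0 is 25 mm), then the turn about the tool's z in units of 8 degrees (1.0 is 8 degrees). In form: [x, y, z, spin, x, y, z, spin, ...]. A call has 1 to 8 rows; each row is the pose to reach, as a shift and turn from the pose commanded when the call began, along the tool's axes at that moment; what a row does not reach only later rows make up. A row lasts 1/8 s, in which the tool goes at most 62.5 mm and 10.7 degrees, less where a joint would pass 70% of its speed; a pose out of reach is approached as far as the arm can. A call with a gripper value outside its range is refused whole. OPENING is the finger opening in mm, from 0 to 87.6, set as the call begins (- or left out, the last holds). The fingers move at their own pace and stop on an object; FORCE is the grip in N (left out, the last holds). Time passes only in rows, so rows that repeat a pose let the fingers close. It gives the time, the measured TCP pose, the force, the opening and the grip force at its end, in the units of the state.
- ctrl.get_obs(): the state, without advancing time (a new reading comes with each control period).
- ctrl.read_camera(name): name is "side" or "top" or "wrist"; returns a dict with "img" (400x640x3 uint8, blue, green, red), "fov_y" (degrees; the focal length in pixels is half the picture's height over the tangent of half this angle, whatever the lens; pixels are square), "cx", "cy" (the principal point, pixels), "R" (3x3) and "t" (3): a world point X has camera coordinates R X + t. Camera axes: x right, y down, z forward; pixel columns grow to the right and rows downward; lengths in m; the calibration is good to about 2 mm. A picture is of the moment at which its call begins. There is no depth.
- ctrl.close_job(): hands the job in; it is judged then, once.
The state is a dict: "time_s": time; "qpos": joint angles; "dq": joint speeds; "effort": joint torques, N m; "ee_pos": TCP position; "tcp_rot": TCP orientation; "contact_force": force on the tool from outside, world axes, zero at the start; "torque": the same for the moment, N m; "opening": finger opening in m; "finger_force": force on a finger pad.
Only numpy, scipy, OpenCV 4.12 (cv2) and the standard library are available. Lean on these libraries where they do the work, as an engineer would, in place of code of your own. Each camera call takes 0.05 s, during which the arm holds its last target. There are 200 camera calls.

## Working session

There is one attempt and no reset: what is moved stays moved. The work goes in short steps, Python scripts to look and compute and a shell command to move; the robot and the scene stay as the last step left them, time stands still between calls to the robot, and variables do not carry over. Pictures are saved under pics/ and viewed, at most 10 in all, crops included, and the job is handed in when it is done.

```bash
mkdir -p pics
python3 - <<'E'
from workcell import ctrl
import cv2,numpy as np
o=ctrl.get_obs();print(o['time_s'],o['ee_pos'],np.round(o['tcp_rot'],3).tolist(),o['opening'],ctrl.pinch_z)
for n in('top','side'):
    c=ctrl.read_camera(n);cv2.imwrite(f'pics/{n}0.png',c['img']);print(n,c['fov_y'],c['cx'],c['cy'],np.round(c['R'],4).tolist(),c['t'])
E
```

```text
0.0 [0.25698163 0.62362881 0.22561818] [[0.925, -0.381, -0.0], [-0.381, -0.925, -0.002], [0.0, 0.002, -1.0]] 0.0877567239568068 0.0188
top 51.35556056236135 318.79130529594744 194.99766378179078 [[0.0052, -0.9999, 0.0091], [-0.9858, -0.0067, -0.1677], [0.1677, -0.0081, -0.9858]] [0.04064777 0.60394349 0.80606203]
side 50.06214253894201 323.7402303389091 207.01191175734263 [[0.012, -0.9999, 0.0097], [-0.8133, -0.0154, -0.5817], [0.5818, -0.0009, -0.8133]] [0.07271094 0.52073839 0.54611917]
```

View pics/top0.png

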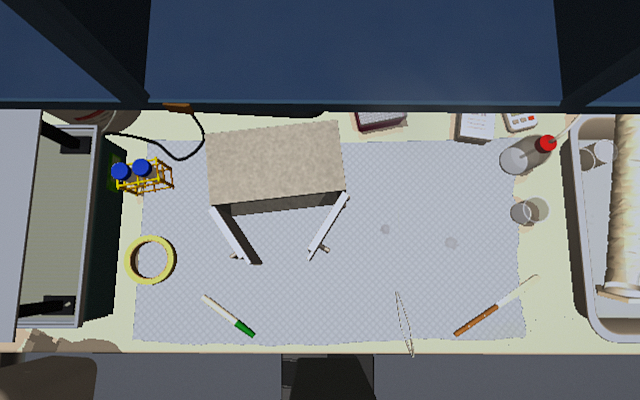

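View pics/side0.png

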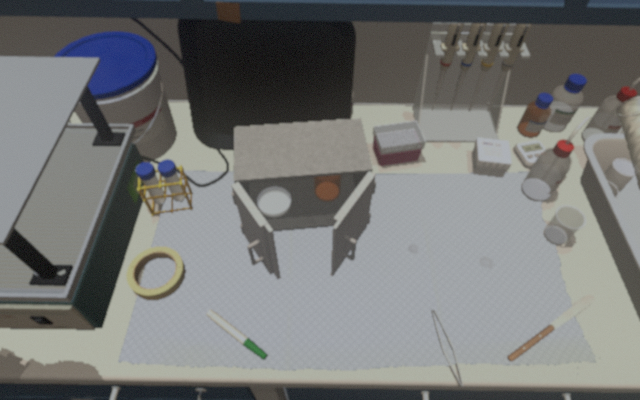

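The top view shows the roof's front corners at about (211,206) and (346,192). The left leaf runs from (213,208) to (256,263) and the right leaf from (347,195) to (310,257). Both stand about 45-60° open. The side view shows the bottle at the back right, around (327,188).

```bash
cat > h.py <<'E'
import numpy as np
from workcell import ctrl
def ray(c,u,v,z):
    f=200/np.tan(np.radians(c['fov_y']/2));R=np.array(c['R']);t=np.array(c['t'])
    d=R.T@np.array([(u-c['cx'])/f,(v-c['cy'])/f,1]);o=-R.T@t
    return o+d*(z-o[2])/d[2]
E
python3 - <<'E'
from h import *
import cv2
c=ctrl.read_camera('top')
for n,u,v in [('FL',211,206),('FR',346,192),('BL',206,133),('BR',338,121),('Ltip',256,263),('Rtip',310,257),('Lh',213,208),('Rh',347,195)]:
    print(n,np.round(ray(c,u,v,.179),4))
im=c['img'][110:280,190:370];cv2.imwrite('pics/crop.png',cv2.resize(im,None,fx=4,fy=3.5,interpolation=2)[:600] if 0 else cv2.resize(im,None,fx=3.5,fy=3.5,interpolation=2))
w=ctrl.read_camera('wrist')
E
```

```text
FL [0.5612 0.2323 0.179 ]
FR [ 0.5875 -0.0023  0.179 ]
BL [0.693  0.2476 0.179 ]
BR [0.7174 0.0114 0.179 ]
Ltip [0.4641 0.1513 0.179 ]
Rtip [0.4746 0.0597 0.179 ]
Lh [0.5578 0.2287 0.179 ]
Rh [ 0.5822 -0.004   0.179 ]
```

View pics/crop.png

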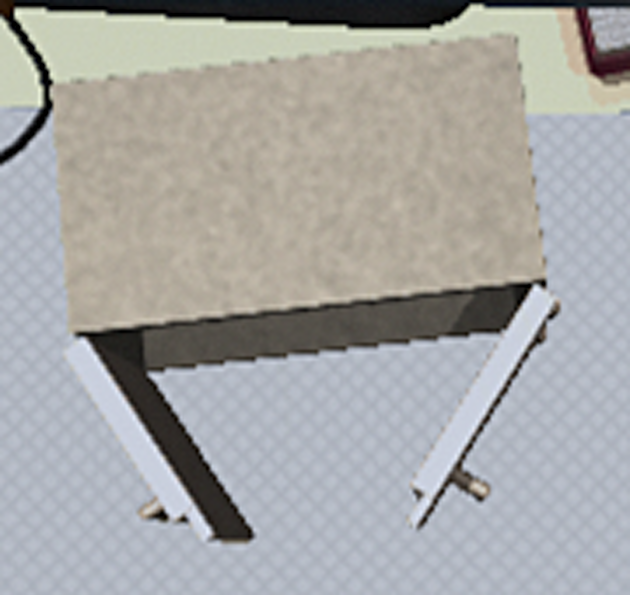

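The enlarged crop shows the left leaf's top edge from (80,347) to (205,530), about 1.0 rad open, and the right leaf's from (543,292) to (420,515), about 0.93 rad open. Before sweeping across, I'll check the box on the left for clearance.

Run:
```python
from h import *
import cv2
c=ctrl.read_camera('top');s=ctrl.read_camera('side');w=ctrl.read_camera('wrist')
for z in (0,.1,.15,.2,.25,.3): print(z,'rim top',ray(c,78,328,z)[:2].round(3),'side',ray(s,47,322,z)[:2].round(3),'lid top',ray(c,14,350,z)[:2].round(3),'side',ray(s,13,234,z)[:2].round(3))
cv2.imwrite('pics/w0.png',w['img'])
C=np.array([.574,.115]);a=np.radians(6.4);R=np.array([[np.cos(a),-np.sin(a)],[np.sin(a),np.cos(a)]])
T=ctrl.get_obs()['tcp_rot'][:2,:2]
cab=lambda p:R.T@(np.array(p)[:2]-C)
hL=C+R@[-.0075,.117];hR=C+R@[-.0075,-.117]
for n,u,v,h in(('L',248.5,261.5,hL),('R',310,257,hR)):
    d=R.T@(ray(c,u,v,.179)[:2]-h);print(n,np.linalg.norm(d),np.arctan2(-d[0],abs(d[1])))
```

```text
0 rim top [0.331 0.539] side [0.377 0.572] lid top [0.287 0.664] side [0.559 0.711]
0.1 rim top [0.345 0.484] side [0.341 0.506] lid top [0.307 0.596] side [0.498 0.627]
0.15 rim top [0.353 0.457] side [0.322 0.473] lid top [0.316 0.561] side [0.468 0.585]
0.2 rim top [0.36 0.43] side [0.304 0.44 ] lid top [0.326 0.527] side [0.438 0.543]
0.25 rim top [0.367 0.403] side [0.286 0.407] lid top [0.335 0.493] side [0.407 0.5  ]
0.3 rim top [0.374 0.375] side [0.268 0.374] lid top [0.345 0.459] side [0.377 0.458]
L 0.10939847436830988 1.0312104624106886
R 0.1218311301660071 0.9265746963107374
```

View pics/w0.png

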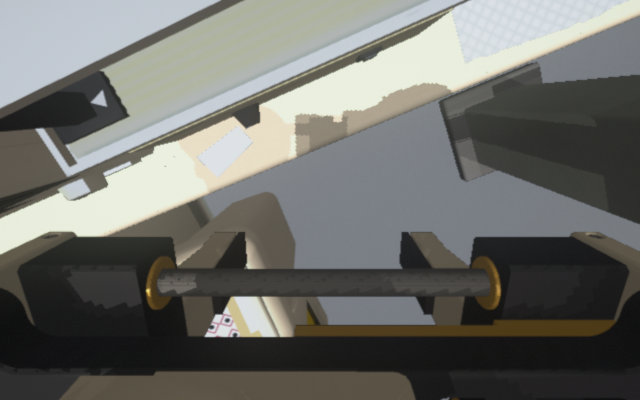

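The box rim is about 0.1 m high with its corner near (0.34, 0.49), and the lid overhangs it at x > 0.34. I'll slide along −y with x held constant first.

```bash
python3 -m crank '[0.6,1.4,0,0, 1.2,2.9,0,0, 1.8,4.4,0,0, 2.4,5.9,0,0, 3.0,7.3,0,0, 3.6,8.8,0,0, 4.2,10.2,0,0, 4.2,10.2,0,0]' 0 20
```

```text
time_s: 1.35
ee_pos: [0.257, 0.3463, 0.2272]
tcp_rot: [[0.924, -0.382, 0.0], [-0.382, -0.924, 0.002], [-0.001, -0.001, -1.0]]
contact_force: [0.5, -0.0, 0.5]
opening: 0.0134
finger_force: 0.0
```

```bash
python3 -m crank '[0.9,0.2,0,-0.6, 1.8,0.4,0,-1.2, 2.7,0.6,0,-1.8, 3.6,0.8,0,-2.4, 4.5,1.0,0,-3.0, 5.6,1.2,0,-3.6, 5.6,1.2,0,-3.6]'
python3 - <<'E'
from h import *
C=np.array([.574,.115]);a=np.radians(6.4);R=np.array([[np.cos(a),-np.sin(a)],[np.sin(a),np.cos(a)]])
print(R.T@(ctrl.get_obs()['ee_pos'][:2]-C))
E
```

```text
time_s: 2.22
ee_pos: [0.3763, 0.2671, 0.2264]
tcp_rot: [[0.994, 0.11, 0.0], [0.11, -0.994, -0.0], [-0.0, 0.0, -1.0]]
contact_force: [-0.6, -0.6, 0.1]
opening: 0.0005
finger_force: 0.0
[-0.17951088  0.17321509]
```

```bash
python3 -m crank '[0,0,1,0, 0,0,2,0, 0,0,3,0, 0,0,3.85,0, 1,0.8,3.85,0, 2,1.6,3.85,0, 3,2.5,3.85,0, 3,2.5,3.85,0]'
python3 - <<'E'
from h import *
import cv2
for n in('top','side'):cv2.imwrite(f'pics/{n}1.png',cv2.resize(ctrl.read_camera(n)['img'][100:300,150:400],None,fx=3,fy=3))
E
```

```text
time_s: 3.22
ee_pos: [0.4578, 0.2133, 0.13]
tcp_rot: [[0.994, 0.109, -0.0], [0.109, -0.994, -0.0], [-0.0, 0.0, -1.0]]
contact_force: [-0.6, 0.4, -0.5]
opening: 0.0001
finger_force: 0.0
```

View pics/side1.png

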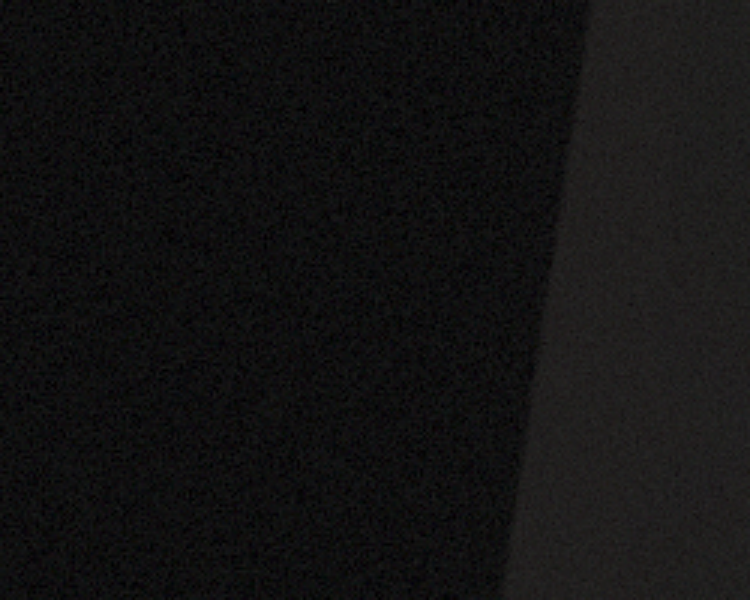

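The arm hides the side view. The pose is as planned, so I'll sweep the left leaf.

```bash
python3 -m crank '[0.44,0.5,0,0, 0.87,1.05,0,0, 1.25,1.45,0,0, 1.62,1.76,0,0, 2.0,1.95,0,0, 2.39,2.13,0,0, 2.65,2.2,0,0, 2.88,2.27,0,0]'; python3 -m crank '[0.12,0,0,0,0.2,0,0,0,0.28,0,0,0,0.28,0,0,0]'
```

```text
time_s: 4.32
ee_pos: [0.5349, 0.1652, 0.1302]
tcp_rot: [[0.994, 0.112, -0.0], [0.112, -0.994, -0.0], [-0.0, -0.0, -1.0]]
contact_force: [-0.2, 1.1, 0.1]
opening: 0.0007
finger_force: 0.4
time_s: 4.82
ee_pos: [0.5416, 0.1661, 0.1304]
tcp_rot: [[0.994, 0.112, 0.0], [0.112, -0.994, 0.0], [0.0, -0.0, -1.0]]
contact_force: [0.0, -0.4, -0.1]
opening: 0.0007
finger_force: 0.1
```

Run:
```python
from h import *
import cv2
cv2.imwrite('pics/top2.png',cv2.resize(ctrl.read_camera('top')['img'][100:300,150:400],None,fx=3,fy=3))
```

```text
(no output)
```

View pics/top2.png

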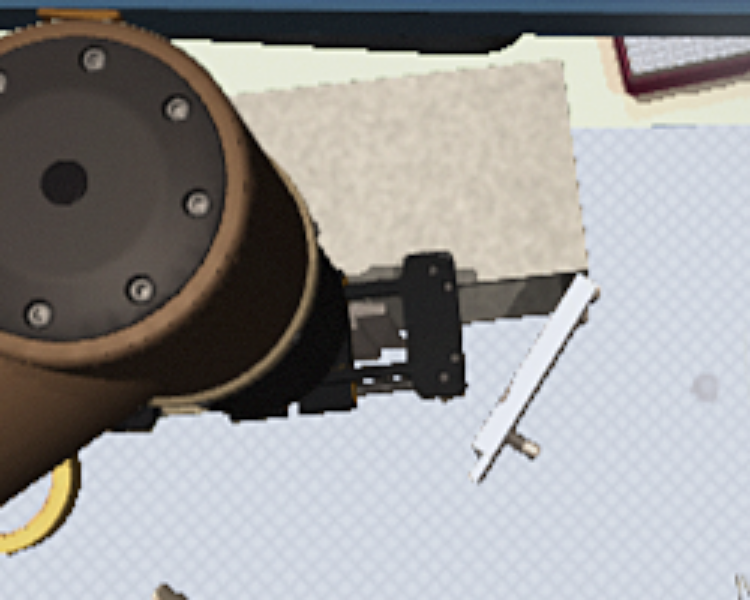

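The view shows the right leaf still open and the left leaf hidden under the arm. There's no stop force yet, so I'll press in further in small steps.

```bash
python3 -m crank '[0.1,0,0,0,0.2,0,0,0,0.2,0,0,0]'|grep -E 'ee_pos|contact'; python3 -m crank '[0.1,0,0,0,0.2,0,0,0,0.2,0,0,0]'|grep -E 'ee_pos|contact'
```

```text
ee_pos: [0.5449, 0.1661, 0.1303]
contact_force: [-10.1, 1.3, 6.9]
ee_pos: [0.545, 0.166, 0.1303]
contact_force: [-33.0, 2.6, 23.0]
```

It stops hard at the expected depth, so the left leaf is shut. Next I'll back out and go round the right leaf.

```bash
python3 -m crank '[-0.1,0,0,0,-1,0,0,0,-2.2,0,0,0,-3.4,0,0,0,-4.6,0,0,0,-5.6,0,0,0,-5.6,1,0,0,-5.6,2,0,0]'|grep -E 'time|ee_pos|contact'; python3 -m crank '[0,1.2,0,0,0,2.4,0,0,0,3.6,0,0,0,4.8,0,0,0,6,0,0,0,6,0,0]'
python3 - <<'E'
from h import *
import cv2
C=np.array([.574,.115]);a=np.radians(6.4);R=np.array([[np.cos(a),-np.sin(a)],[np.sin(a),np.cos(a)]])
print(R.T@(ctrl.get_obs()['ee_pos'][:2]-C))
cv2.imwrite('pics/top3.png',cv2.resize(ctrl.read_camera('top')['img'][100:300,150:400],None,fx=3,fy=3))
E
```

```text
time_s: 6.62
ee_pos: [0.4181, 0.1018, 0.1308]
contact_force: [0.1, -0.7, -0.7]
time_s: 7.38
ee_pos: [0.435, -0.0486, 0.1305]
tcp_rot: [[0.994, 0.109, 0.001], [0.109, -0.994, 0.0], [0.001, 0.0, -1.0]]
contact_force: [0.2, -0.2, -0.1]
opening: 0.0005
finger_force: 0.0
[-0.15641874 -0.14707803]
```

View pics/top3.png

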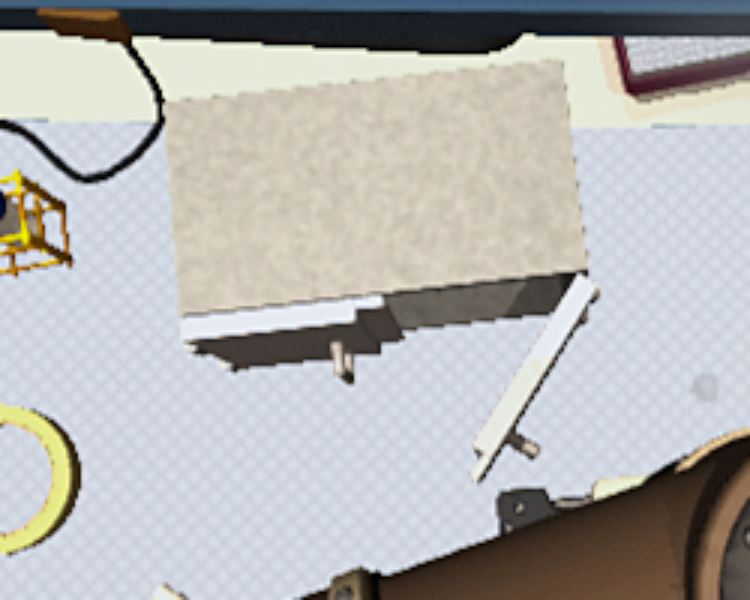

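The left leaf is flush at (180-383, 300-335 in the crop). The tool is now outside the right leaf, so I'll sweep it shut.

```bash
python3 -m crank '[0.95,-1,0,0,1.86,-2.04,0,0,2.2,-2.53,0,0,2.65,-3.0,0,0,3.09,-3.5,0,0,3.6,-3.85,0,0,4.13,-4.1,0,0,4.5,-4.2,0,0]'|grep -E 'ee_pos|contact'; python3 -m crank '[0.2,-0.05,0,0,0.32,-0.1,0,0,0.5,-0.15,0,0,0.7,-0.2,0,0,0.7,-0.2,0,0]'|grep -E 'ee_pos|contact';python3 -m crank '[0.1,0,0,0,0.2,0,0,0,0.2,0,0,0]'|grep -E 'time|ee_pos|contact'
```

```text
ee_pos: [0.5356, 0.07, 0.1302]
contact_force: [-1.0, 0.5, 0.5]
ee_pos: [0.552, 0.0767, 0.1304]
contact_force: [0.4, 0.3, 0.4]
time_s: 9.43
ee_pos: [0.5557, 0.077, 0.1302]
contact_force: [-5.9, 1.2, 1.8]
```

```bash
python3 -m crank '[0.1,0,0,0,0.15,0,0,0,0.15,0,0,0]'|grep -E 'time|ee_pos|contact'; python3 -m crank '[-0.5,0,0,0,-1.5,0,0,0,-2.5,0,0,0,-3.5,0,0,0,-4.5,0,0,0,-5.5,0,0,0,-5.5,2,0,0,-5.5,4,0,0]'
python3 - <<'E'
from h import *
import cv2
a=ctrl.read_camera('top')['img'][100:300,150:400];b=ctrl.read_camera('side')['img'][100:300,150:400]
cv2.imwrite('pics/end.png',cv2.resize(np.hstack([a,b]),None,fx=1.6,fy=1.6,interpolation=2))
E
```

```text
time_s: 9.8
ee_pos: [0.5558, 0.0769, 0.1302]
contact_force: [-21.0, 3.3, 14.7]
time_s: 10.8
ee_pos: [0.4353, -0.0376, 0.131]
tcp_rot: [[0.993, 0.115, 0.003], [0.115, -0.993, 0.001], [0.003, -0.0, -1.0]]
contact_force: [0.7, 1.1, -0.8]
opening: 0.0003
finger_force: 0.0
```

View pics/end.png

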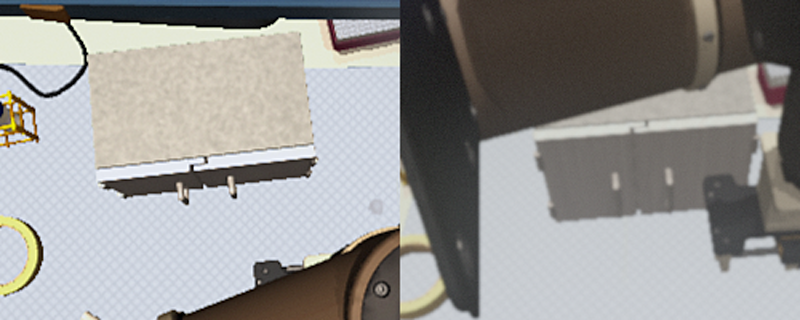

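Both doors are flush, with the lap visible at about (197,163), and the gripper is clear of the cabinet. I'll hand in.

```bash
python3 -c "
from workcell import ctrl
print(ctrl.close_job())"
```

```text
the job is handed in; nothing more can be done
None
```

The job is handed in: the rebated leaf was shut first and the flanged leaf over it, both look flush in the last picture; the bottle is hidden behind the shut doors, so I couldn't check that it still stands, but the tool stayed outside the cabinet.

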